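Lock the jar carrier into its travel dock

TASK

The mobile laboratory is about to drive off. Slide the blue two-jar carrier fully home against the stops of its travel dock, then press the raised yellow hook arm down by its black knob, so that the hook goes over the carrier's cross pin and the red sprung latch flips shut behind the pin. Keep both jars upright in the carrier and do not disturb the other things on the worktop.

Things in the scene. Friction and masses are not known exactly. Their poses are not given: they have to be found in the camera images.
- dock: Travel dock fixed to the worktop; place and yaw vary. Origin on the worktop; x points away from the robot, the way the carrier slides in; z up. Guide rails 24 mm high, white inner faces at y = +-92 mm, flaring outward for x < 15 mm; rubber stops end at x = 48 mm, y = +-45 mm. With the carrier home, its origin coincides with this origin. Grey hook tower behind, at x = 78 to 128 mm, 109 mm high.
- pivot (a point): Axis of the hook arm in the tower: dock frame x = 101 mm, y = 0, z = 87 mm. The hinge axis is the dock's y axis.
- hook_arm (a joint): Angle q of the 12 mm thick yellow hook arm (rad): 0 = down on its end stop, growing as it swings up, limit 1.15; starts raised above the pin's path, stays where left (friction 0.3 Nm). The arm's point given as (a, b) stands at x = -a cos q + b sin q, z = a sin q + b cos q from the pivot, in the dock's axes. Hook below the arm at a = 70 to 131 mm, mouth downward, flared to 25 mm.
- knob (a point): Centre of the black ball knob, 36 mm in diameter, at the arm's free end: a = 172 mm, b = 30 mm. To lower the arm, press on the ball from above and follow its arc; a few N suffice, about 10 N while the latch is pushed open.
- hook_seat (a point): Point of the hook where the pin's centre lies when the arm is down (a = 101 mm, b = 3 mm), at the upper end of the slot.
- latch (a joint): Angle of the red sprung latch across the hook's slot (rad): 0 = shut, up to 0.97 = folded into the hook. It opens inward only: the pin pushes it open as the hook comes down over it, and it springs shut under the pin when the arm is within about 0.03 rad of its lower stop.
- carrier: Loose blue carrier, 96 mm deep (x) by 178 mm wide (y), rim 28 mm high, 0.5 kg empty, on the worktop in the mouth of the dock, 50 to 70 mm short of home and nearly in line with it. Origin at the centre of its underside; x toward the stops, z up. Two cheek plates at y = +-18 mm, 108 mm high, hold the cross pin between two jars.
- cross_pin (a point): Middle of the carrier's steel cross pin, 12 mm in diameter, along y, free over 32 mm between the cheeks; carrier frame (0, 0, 90) mm.
- pull_bar (a point): Middle of the carrier's round steel bar, 12 mm in diameter, along y, straight over 84 mm, on the robot's side: carrier frame (-93, 0, 50) mm. Push here.
- jar_left: Closed glass jar with red cap, 61 mm in diameter, 78 mm high, loose in the carrier's bay at y = +52 mm; origin at the centre of its underside, z up.
- jar_right: The same jar in the bay at y = -52 mm.
- timer: Bystander: white lab timer, 58 x 62 x 21 mm, left of the dock; origin at the centre of its underside.
- beaker: Bystander: clear beaker, 53 mm in diameter, 70 mm high, left of the dock; origin at the centre of its underside.
- slide_box: Bystander: light box of slides, 34 x 82 x 26 mm, right of the dock; origin at the centre of its underside.
- petri_low: Bystander: lower of two stacked pink culture dishes, 91 mm in diameter, 17 mm high, right of the dock; origin at the centre of its underside.
- petri_high: Bystander: the dish on top of it.
There are look-alikes about, which are no part of the job. What is shaped like the jar_left but orange or purple is not meant.

How it is judged:
On the way, in this order (a step that is already met when the one before it is completed fails the run):
1. the carrier stands home in the dock, within 8 mm of the stops, with the arm still raised (x of carrier in the frame of dock above -0.008 m and value of joint hook_arm above 0.5 rad), for 0.2 s.
2. the pin of the carrier pushes the latch open (value of joint latch above 0.3 rad and distance between cross_pin and hook_seat below 0.04 m).
At the end, for the whole second after the job is handed in: The carrier stands flat in the dock within 8 mm of its stops; the hook arm is down (under 0.12 rad) with the cross pin in the hook (within 15 mm of its seat) and the latch shut (under 0.12 rad) beneath the pin; both jars stand upright on the carrier's floor (within 0.15 rad); all at rest (x of carrier in the frame of dock above -0.008 m and value of joint each of hook_arm, latch below 0.12 rad and distance between cross_pin and hook_seat below 0.015 m and height (world z) of carrier below 0.006 m and z of jar_left in the frame of carrier between 0.003 and 0.012 m and z of jar_right in the frame of carrier between 0.003 and 0.012 m and angle between each of jar_left, jar_right's own z axis and vertical below 0.15 rad and linear speed of carrier below 0.02 m/s); the robot touches nothing.
It fails at once if a jar tips over (angle between any of jar_left, jar_right's own z axis and vertical above 0.5 rad).
It fails at once if a bystander is moved by more than 20 mm (distance of any of timer, beaker, slide_box, petri_low, petri_high from where it was at the start of the episode above 0.02 m).
It also fails if it takes over 51 s, if anything falls off the work surface, if the arm or the gripper's body presses on something with over 40 N, if the wrist force passes 120 N, or if a joint passes its speed limit or range.

ROBOT

A 6-joint arm with a two-finger parallel gripper is mounted at the origin on a cart in front of the work surface, level with it; the furniture and walls round the work are solid. World frame = base frame: x ahead of the robot, y to its left, z up, the work surface at z = 0. Lengths are in m, angles in rad, forces in N, time in s.
With the tool pointing down it reaches from about 0.25 to 0.725 m from the base axis. Payload 4 kg.
Tool frame: the origin (TCP) lies at the very end of the fingers, on their centre line; the grasp point (between the pads) lies 19 mm behind it; z points along the fingers, y is the line along which they close (so a half turn about z gives the same grasp; the last joint's range is limited). The gripper opens to 85 mm and grips with 20 to 120 N. Pads are 22 mm wide; open, the fingers measure 114 mm over their backs; the gripper's body (76 mm by 85 mm) begins 54 mm behind the grasp point. The pads swing forward as they close: fully open they stand 13 mm farther back than shut.
Start: joints at [-1.236, 0.241, 0.005, 1.335, 0, 1.571], TCP at [0.164, -0.472, 0.231] pointing down, gripper open.
Joint ranges: [-2.72, 2.72], [-1.05, 1.87], [-1.09, 1.28], [-1.99, 2.15], [-1.42, 1.44], [-3.14, 3.14]. Speed limits (rad/s): [2.79, 2.79, 3.14, 3.14, 3.14, 3.14].

INTERFACE

Orientations are given as a unit quaternion [x, y, z, w].
In Python, from workcell import telemetry, vision, workorder gives the robot as it stands.
- The arm moves only by the shell command python3 -m inch 'ROWS'. ROWS is JSON, a list of rows, each a list of 3 entries, a list of its own where there are three numbers: the turn, a rotation vector about the tool's x, y, z scaled (see below), then the shift along the tool's x, y, z scaled (see below), then the closure, from -1 (fully open) to 1 (shut). A call has 1 to 10 rows; each row shifts and turns the commanded pose from where the row before left it, along the tool's axes as they then stand; what a row does not reach is not made up. The controller multiplies each number of a shift by 0.3 m and each number of a turn by 360 degrees. A row lasts 1/12 s, in which the tool goes at most 41.7 mm and 7.16 degrees, less where a joint would pass 70% of its speed; a pose out of reach is approached as far as the arm can. A call with a number of a shift or a turn outside -1 to 1 is refused whole. A call with a gripper value outside its range is refused whole. The fingers move at their own pace and stop on an object; the grip force is fixed at half the most. Time passes only in rows, so rows that do not move let the fingers close. It gives the time, the measured TCP pose, the force, the opening and the grip force at its end, in the units of the state.
- telemetry.get_obs(): the state, without advancing time (a new reading comes with each control period).
- vision.camera(name): name is "scene" or "top" or "wrist"; returns a dict with "img" (420x560x3 uint8, red, green, blue), "fov_y" (degrees; the focal length in pixels is half the picture's height over the tangent of half this angle, whatever the lens; pixels are square), "cx", "cy" (the principal point, pixels), "pose" (4x4, takes a point from camera to world coordinates). Camera axes: x right, y up, looking along -z (the intrinsics and any distortion apply to the point x, -y, -z); pixel columns grow to the right and rows downward; lengths in m; the calibration is good to about 2 mm. A picture is of the moment at which its call begins. There is no depth.
- workorder.job_done(): hands the job in; it is judged then, once.
The state is a dict: "clock": time; "joint_pos": joint angles; "joint_vel": joint speeds; "tau": joint torques, N m; "eef_pos": TCP position; "tool_rot": TCP orientation; "ft_force": force on the tool from outside, world axes, zero at the start; "ft_torque": the same for the moment, N m; "grip_width": finger opening in m; "grasp_force": force on a finger pad.
Only numpy, scipy, OpenCV 4.12 (cv2) and the standard library are available. Lean on these libraries where they do the work, as an engineer would, in place of code of your own. Each camera call takes 0.05 s, during which the arm holds its last target. There are 200 camera calls.

## Working session

There is one attempt and no reset: what is moved stays moved. The work goes in short steps, Python scripts to look and compute and a shell command to move; the robot and the scene stay as the last step left them, time stands still between calls to the robot, and variables do not carry over. Pictures are saved under pics/ and viewed, at most 10 in all, crops included, and the job is handed in when it is done.

```bash
mkdir -p pics; ls; python3 - <<'E'
from workcell import telemetry, vision
import cv2,numpy as np
o=telemetry.get_obs();print({k:np.round(v,3).tolist() for k,v in o.items()})
for n in("scene","top"):
    c=vision.camera(n);cv2.imwrite(f"pics/{n}0.png",c["img"][...,::-1]);print({k:(np.round(v,4).tolist() if k!='img' else 0) for k,v in c.items() if k!='img' and not isinstance(v,str)})
E
```

```text
pics
{'clock': 0.0, 'joint_pos': [-1.236, 0.241, 0.004, 1.335, -0.0, 1.571], 'joint_vel': [0.002, -0.001, -0.001, 0.001, -0.0, 0.001], 'tau': [0.0, -37.231, 25.241, 0.017, 0.0, 0.0], 'eef_pos': [0.164, -0.472, 0.23], 'tool_rot': [0.986, 0.167, -0.0, -0.001], 'ft_force': [-1.147, -0.057, 0.344], 'ft_torque': [-0.024, 0.001, -0.01], 'grasp_force': 0.0, 'grip_width': 0.085}
{'fov_y': 47.5003, 'cx': 286.5031, 'cy': 209.4548, 'pose': [[-0.824, 0.2678, -0.4992, -0.1216], [-0.5665, -0.3999, 0.7205, 0.6304], [-0.0067, 0.8765, 0.4813, 0.7096], [0.0, 0.0, 0.0, 1.0]]}
{'fov_y': 54.9844, 'cx': 282.881, 'cy': 209.0574, 'pose': [[0.008, 0.9877, -0.1564, 0.3382], [-0.9999, 0.0058, -0.0143, -0.2754], [-0.0132, 0.1565, 0.9876, 0.9386], [0.0, 0.0, 0.0, 1.0]]}
```

View pics/scene0.png

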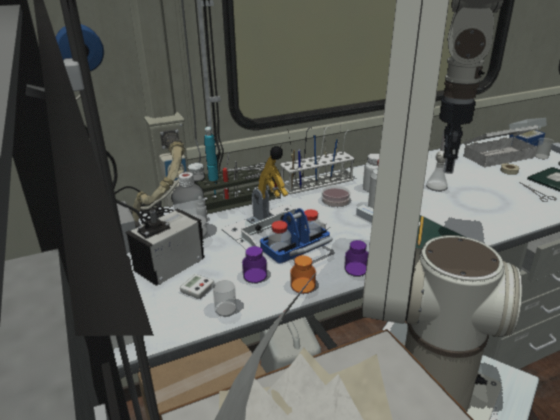

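View pics/top0.png

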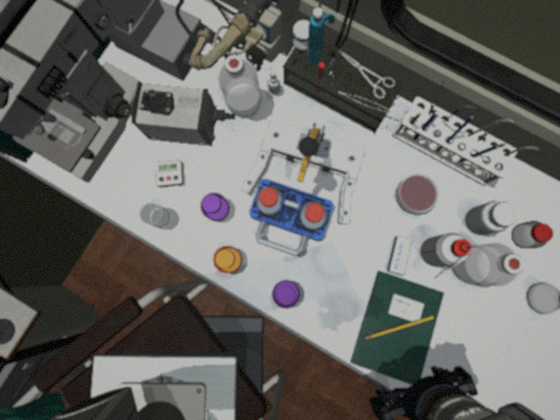

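Scene: blue carrier with two red-capped jars at about (297,237), raised yellow arm with black knob at (277,152). Top: carrier at (292,208), caps at (270,198) and (313,212), pull bar at (282,245), knob at (309,146). The orange jar (228,260) and purple jars (215,207), (286,293) are look-alikes outside the carrier. The meant jars are the two red-capped ones in the carrier. I'll confirm that in a crop.

```bash
cat > h.py <<'E'
import numpy as np,cv2
from workcell import vision,telemetry
def ray(c,u,v):
    f=210/np.tan(np.radians(c["fov_y"])/2);P=np.array(c["pose"])
    d=P[:3,:3]@np.array([(u-c["cx"])/f,-(v-c["cy"])/f,-1]);return P[:3,3],d
def onz(c,u,v,z):
    o,d=ray(c,u,v);return o+d*(z-o[2])/d[2]
def proj(c,p):
    f=210/np.tan(np.radians(c["fov_y"])/2);P=np.array(c["pose"]);q=P[:3,:3].T@(np.array(p)-P[:3,3])
    return c["cx"]+f*q[0]/-q[2],c["cy"]-f*q[1]/-q[2]
def tri(c1,a,c2,b):
    o1,d1=ray(c1,*a);o2,d2=ray(c2,*b)
    t=np.linalg.lstsq(np.c_[d1,-d2],o2-o1,rcond=None)[0];p,q=o1+d1*t[0],o2+d2*t[1]
    return (p+q)/2,np.linalg.norm(p-q)
def blobs(m,n=4):
    k,_,s,ce=cv2.connectedComponentsWithStats(m.astype(np.uint8));i=np.argsort(-s[1:,4])[:n]+1
    return [(int(s[j,4]),ce[j].round(1).tolist(),s[j,:4].tolist()) for j in i]
E
python3 - <<'E'
from h import *
out=[]
for n,(x,y,w,h) in dict(top=(225,110,150,150),scene=(220,130,120,140)).items():
    c=vision.camera(n);im=c["img"];print(n,c.keys()) 
    cr=cv2.resize(im[y:y+h,x:x+w],None,fx=4,fy=4,interpolation=cv2.INTER_CUBIC)
    cv2.imwrite(f"pics/{n}1.png",cr[...,::-1])
    H=cv2.cvtColor(im,cv2.COLOR_RGB2HSV).astype(int);roi=np.zeros(im.shape[:2],bool);roi[y:y+h,x:x+w]=1
    red=roi&((H[...,0]<6)|(H[...,0]>172))&(H[...,1]>120)&(H[...,2]>70)
    blue=roi&(H[...,0]>100)&(H[...,0]<125)&(H[...,1]>130)
    blk=roi&(im.max(2)<45); yel=roi&(H[...,0]>15)&(H[...,0]<32)&(H[...,1]>130)
    for k,m in dict(red=red,blue=blue,blk=blk,yel=yel).items(): print(k,blobs(m,3))
E
```

```text
top dict_keys(['img', 'fov_y', 'cx', 'cy', 'pose'])
red [(255, [314.3, 212.3], [306, 204, 18, 18]), (246, [268.1, 196.8], [260, 188, 17, 18])]
blue [(616, [288.2, 222.6], [251, 206, 75, 34]), (190, [299.4, 196.2], [283, 190, 39, 16]), (71, [327.7, 205.2], [322, 199, 11, 16])]
blk [(150, [357.2, 119.3], [337, 110, 38, 21]), (50, [367.4, 113.5], [358, 110, 17, 10]), (45, [310.7, 151.2], [303, 146, 15, 9])]
yel [(144, [231.7, 254.7], [225, 249, 16, 11]), (99, [303.2, 167.8], [299, 156, 9, 25]), (50, [314.1, 133.5], [310, 129, 9, 10])]
scene dict_keys(['img', 'fov_y', 'cx', 'cy', 'pose'])
red [(150, [279.1, 226.3], [272, 221, 15, 12]), (101, [310.8, 214.3], [305, 210, 13, 10]), (54, [224.6, 174.5], [223, 168, 5, 14])]
blue [(858, [292.2, 238.1], [261, 210, 68, 52]), (9, [299.0, 157.0], [299, 153, 1, 9]), (3, [300.0, 176.0], [300, 175, 1, 3])]
blk [(188, [235.1, 200.3], [220, 194, 31, 13]), (126, [275.9, 152.8], [271, 147, 11, 13]), (105, [238.4, 182.7], [220, 178, 39, 10])]
yel [(509, [270.6, 177.4], [259, 157, 28, 40]), (25, [276.4, 192.5], [274, 190, 6, 6]), (3, [303.3, 264.7], [303, 264, 2, 2])]
```

View pics/top1.png

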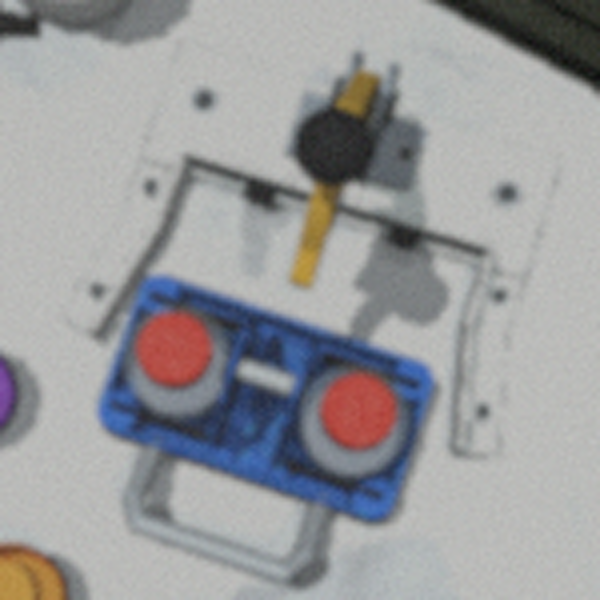

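View pics/scene1.png

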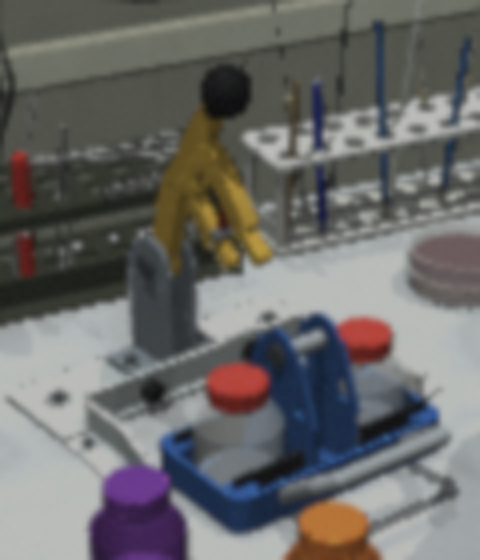

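Top crop: both jars have red caps, in the carrier; pin at (291,203) px, pull bar from (259,240) to (300,255), stops at (290,158) and (326,169), knob at (309,147). Scene crop: knob at (277,153), pin at (297,215).

```bash
python3 - <<'E'
from h import *
t=vision.camera("top");s=vision.camera("scene")
T=lambda x,y:(x/4+225-.4,y/4+110-.4)
S=lambda x,y:(x/4+220-.4,y/4+130-.4)
k,e=tri(t,T(335,147),s,S(227,91));print("knob",k,e)
p,e=tri(t,T(266,374),s,S(310,340));print("pin",p,e, onz(t,*T(266,374),.09))
caps=[onz(t,268.1,196.8,.085),onz(t,314.3,212.3,.085)]
print("caps",caps,np.linalg.norm(caps[0]-caps[1]),"mid",(caps[0]+caps[1])/2)
d=caps[0]-caps[1];yc=np.arctan2(-d[0],d[1]);print("carrier yaw",yc)
for n in(t,):
  a,b=onz(t,*T(135,522),.05),onz(t,*T(300,580),.05);d=a-b;print("bar",a,b,np.linalg.norm(d),np.arctan2(-d[0],d[1]))
a,b=onz(t,*T(188,160),.024),onz(t,*T(487,252),.024);d=a-b;yd=np.arctan2(-d[0],d[1]);print("rear corners",a,b,np.linalg.norm(d),yd)
a,b=onz(t,*T(260,200),.018),onz(t,*T(402,244),.018);d=a-b;print("stops",a,b,np.linalg.norm(d),np.arctan2(-d[0],d[1]),'mid',(a+b)/2)
for z in(0,.0):
  a,b=onz(t,*T(204,99),z),onz(t,*T(507,192),z);d=a-b;print("bolts",a,b,np.linalg.norm(d),np.arctan2(-d[0],d[1]),(a+b)/2)
E
```

```text
knob [ 0.56197428 -0.31036684  0.24153228] 0.0014337861454693638
pin [ 0.48151955 -0.28226218  0.09418066] 0.007450396419658371 [ 0.48558126 -0.28053733  0.09      ]
caps [array([ 0.49993571, -0.23098661,  0.085     ]), array([ 0.46677907, -0.33022907,  0.085     ])] 0.104634736655187 mid [ 0.48335739 -0.28060784  0.085     ]
carrier yaw -0.3224379997191911
bar [ 0.40933739 -0.20898869  0.05      ] [ 0.37820983 -0.29993132  0.05      ] 0.09612225215270095 -0.32977806853912217
rear corners [ 0.6244068  -0.23449902  0.024     ] [ 0.56967828 -0.4089289   0.024     ] 0.18281409504844423 -0.3040291909668791
stops [ 0.60203186 -0.27694504  0.018     ] [ 0.57577876 -0.36021835  0.018     ] 0.0873136274923386 -0.3054012754078431 mid [ 0.58890531 -0.3185817   0.018     ]
bolts [ 0.67031876 -0.24266466  0.        ] [ 0.61275922 -0.42501236  0.        ] 0.1912165924731869 -0.3057594606761942 [ 0.64153899 -0.33383851  0.        ]
bolts [ 0.67031876 -0.24266466  0.        ] [ 0.61275922 -0.42501236  0.        ] 0.1912165924731869 -0.3057594606761942 [ 0.64153899 -0.33383851  0.        ]
```

```bash
cat > go.py <<'E'
import sys,numpy as np
from scipy.spatial.transform import Rotation as R
from workcell import telemetry
# go.py x y z yawy : turn (rows units) to tool-down with tool y at yaw, then shift in units of 0.3 m after the turn
x,y,z,a=map(float,sys.argv[1:]);o=telemetry.get_obs();A=R.from_quat(o["tool_rot"])
Y=np.array([np.cos(a),np.sin(a),0]);Z=np.array([0,0,-1.]);B=R.from_matrix(np.c_[np.cross(Y,Z),Y,Z])
rv=(A.inv()*B).as_rotvec();d=np.array([x,y,z])-o["eef_pos"]
print("t",o["clock"],"turn",(rv/2/np.pi).round(4),"rows>=",np.degrees(abs(np.linalg.norm(rv)))/7.16)
print("shift",(B.inv().apply(d)/.3).round(4),"mm",np.round(d*1e3,1),"rows>=",np.linalg.norm(d)/.0417,"F",np.round(o["ft_force"],1),"w",round(o["grip_width"],4),"j",np.round(o["joint_pos"],2))
E
python3 go.py .395 -.2525 .15 -.32
```

```text
t 0.3 turn [-1.000e-04 -1.000e-04 -1.458e-01] rows>= 7.32992477096416
shift [0.9366 0.5    0.27  ] mm [230.8 219.5 -81. ] rows>= 7.881528545718063 F [0.2 0.2 0.4] w 0.0858 j [-1.24  0.24  0.    1.34  0.    1.57]
```

```bash
python3 -m inch '[[[0,0,-0.0182],[0,0,0],0],[[0,0,-0.0182],[0,0,0],0],[[0,0,-0.0182],[0,0,0],0],[[0,0,-0.0182],[0,0,0],0],[[0,0,-0.0182],[0,0,0],0],[[0,0,-0.0182],[0,0,0],0],[[0,0,-0.0182],[0,0,0],0],[[0,0,-0.0182],[0,0,0],0],[[0,0,0],[0,0,0],0]]'
python3 -m inch '[[[0,0,0],[0.0937,0.05,0.025],0],[[0,0,0],[0.0937,0.05,0.025],0],[[0,0,0],[0.0937,0.05,0.025],0],[[0,0,0],[0.0937,0.05,0.025],0],[[0,0,0],[0.0937,0.05,0.025],0],[[0,0,0],[0.0937,0.05,0.025],0],[[0,0,0],[0.0937,0.05,0.025],0],[[0,0,0],[0.0937,0.05,0.025],0],[[0,0,0],[0.0937,0.05,0.025],0],[[0,0,0],[0.0937,0.05,0.025],0]]'
python3 -m inch '[[[0,0,0],[0,0,0],0],[[0,0,0],[0,0,0],0],[[0,0,0],[0,0,0],0]]'
python3 go.py .395 -.2525 .031 -.32
python3 - <<'E'
from h import *
c=vision.camera("wrist");cv2.imwrite("pics/w1.png",c["img"][...,::-1])
P=np.array(c["pose"]);print(P.round(3),c["fov_y"])
print(proj(c,(.395,-.2525,.05)))
E
```

```text
clock: 1.05
eef_pos: [0.1643, -0.4722, 0.2312]
tool_rot: [0.811, 0.586, 0.0, -0.0]
ft_force: [-0.2, -0.1, 0.2]
grip_width: 0.043
grasp_force: 0.0
clock: 1.88
eef_pos: [0.3964, -0.2517, 0.1561]
tool_rot: [0.812, 0.584, 0.0, 0.0]
ft_force: [0.7, -1.6, -1.3]
grip_width: 0.0424
grasp_force: 0.0
clock: 2.13
eef_pos: [0.3952, -0.2529, 0.1563]
tool_rot: [0.811, 0.585, -0.0, -0.0]
ft_force: [-0.2, -0.2, 0.7]
grip_width: 0.0425
grasp_force: 0.0
t 2.1333 turn [-0.0001  0.0001 -0.0003] rows>= 0.01801772712532314
shift [ 0.0011 -0.001   0.4178] mm [  -0.2    0.4 -125.3] rows>= 3.00576133543985 F [-0.2 -0.2  0.7] w 0.0425 j [-0.57  0.23 -0.21  1.13 -0.    1.32]
[[ 0.948  0.307  0.083  0.416]
 [-0.317  0.916  0.246 -0.189]
 [-0.    -0.26   0.966  0.3  ]
 [ 0.     0.     0.     1.   ]] 61.102697649156205
(np.float64(270.68024590551795), np.float64(213.00862798573212))
```

View pics/w1.png

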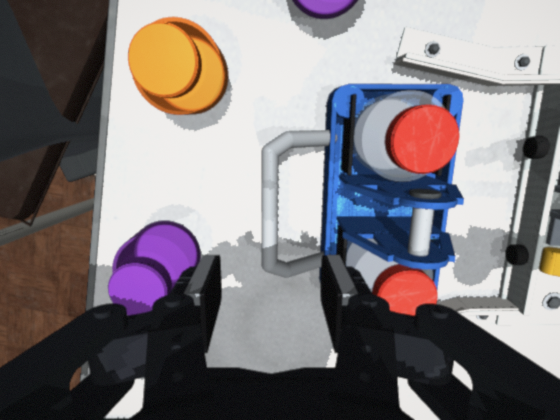

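Wrist view: bar vertical at column 269, rows 150–262, prediction (271,213), so it agrees. A purple look-alike is at (160,270), so I'm checking its clearance. The rail flare is at the top right.

```bash
python3 - <<'E'
from h import *
t=vision.camera("top");w=vision.camera("wrist")
b=onz(w,269,205,.05);print(b, onz(w,269,150,.05),onz(w,269,262,.05))
p=onz(t,286,293,.078);print(p,onz(w,138,288,.078),p-b)
# dock from wrist: stops, rails corners, pin
print("pin",onz(w,422,223,.09),"stops",onz(w,527,147,.02),onz(w,508,254,.02))
E
python3 go.py .395 -.2500 .031 -.32
```

```text
[ 0.39548108 -0.24729072  0.05      ] [ 0.40807062 -0.21001313  0.05      ] [ 0.38128695 -0.28931948  0.05      ]
[ 0.29689845 -0.27086204  0.078     ] [ 0.2939914 -0.2676436  0.078    ] [-0.09858263 -0.02357132  0.028     ]
pin [ 0.48448398 -0.27891355  0.09      ] stops [ 0.59778671 -0.27421828  0.02      ] [ 0.57005538 -0.35862209  0.02      ]
t 2.2833 turn [ 0.0001  0.0001 -0.0006] rows>= 0.031502137941257884
shift [ 0.0123 -0.0034  0.4189] mm [   0.2    3.8 -125.7] rows>= 3.0149948834838796 F [ 0.2 -0.6  0.6] w 0.0428 j [-0.57  0.23 -0.21  1.13 -0.    1.32]
```

```bash
python3 -m inch '[[[0,0,0],[0.012,-0.003,0.06],0],[[0,0,0],[0,0,0.07],0],[[0,0,0],[0,0,0.07],0],[[0,0,0],[0,0,0.07],0],[[0,0,0],[0,0,0.07],0],[[0,0,0],[0,0,0.07],0],[[0,0,0],[0,0,0.008],0],[[0,0,0],[0,0,0],0],[[0,0,0],[0,0,0],0]]'
python3 -m inch '[[[0,0,0],[0,0,0],1],[[0,0,0],[0,0,0],1],[[0,0,0],[0,0,0],1],[[0,0,0],[0,0,0],1],[[0,0,0],[0,0,0],1],[[0,0,0],[0,0,0],1]]'
python3 go.py .395 -.2500 .031 -.32
```

```text
clock: 3.03
eef_pos: [0.3958, -0.2501, 0.0318]
tool_rot: [0.812, 0.584, 0.0, 0.0]
ft_force: [0.2, -0.3, -0.4]
grip_width: 0.0429
grasp_force: 0.0
clock: 3.53
eef_pos: [0.3958, -0.2497, 0.0323]
tool_rot: [0.811, 0.585, -0.0, 0.001]
ft_force: [-2.9, -0.5, 6.0]
grip_width: 0.0098
grasp_force: 58.5
t 3.5333 turn [ 0.0002  0.0002 -0.0002] rows>= 0.018174425620198227
shift [-0.002  -0.0022  0.0042] mm [-0.8 -0.3 -1.3] rows>= 0.03715460334845809 F [-2.9 -0.5  6. ] w 0.0098 j [-0.56  0.37 -0.39  0.81 -0.    1.33]
```

```bash
python3 -m inch '[[[0,0,-0.0028],[-0.004,0.013,0],1],[[0,0,0],[-0.004,0.013,0],1],[[0,0,0],[-0.004,0.013,0],1],[[0,0,0],[-0.004,0.013,0],1],[[0,0,0],[-0.004,0.013,0],1],[[0,0,0],[-0.004,0.013,0],1],[[0,0,0],[0,0.013,0],1],[[0,0,0],[0,0.013,0],1]]'
python3 go.py .4543 -.2761 .032 -.305
```

```text
clock: 4.2
eef_pos: [0.4137, -0.2609, 0.0316]
tool_rot: [0.806, 0.592, -0.005, -0.008]
ft_force: [-24.8, 9.9, 29.9]
grip_width: 0.0098
grasp_force: 61.7
t 4.2 turn [-0.003  -0.0003  0.0002] rows>= 0.15162001820057944
shift [-0.0076  0.1443 -0.0014] mm [ 40.6 -15.2   0.4] rows>= 1.0398696594549521 F [-24.8   9.9  29.9] w 0.0098 j [-0.56  0.42 -0.31  0.86 -0.    1.31]
```

```bash
python3 -m inch '[[[0,0,0],[0,0,0],1],[[0,0,0],[0,0,0],1],[[0,0,0],[0,0,0],1]]'
python3 go.py .4543 -.2761 .032 -.305
python3 - <<'E'
from h import *
t=vision.camera("top");im=t["img"]
cv2.imwrite("pics/top2.png",cv2.resize(im[110:260,225:375],None,fx=4,fy=4,interpolation=cv2.INTER_CUBIC)[...,::-1])
E
```

```text
clock: 4.45
eef_pos: [0.4149, -0.2614, 0.0316]
tool_rot: [0.806, 0.592, -0.004, -0.007]
ft_force: [-19.9, 9.2, 26.1]
grip_width: 0.0097
grasp_force: 61.3
t 4.45 turn [-0.0026 -0.0003  0.0002] rows>= 0.13065111872648671
shift [-0.0072  0.1399 -0.0012] mm [ 39.4 -14.7   0.4] rows>= 1.0078285020642646 F [-19.9   9.2  26.1] w 0.0097 j [-0.56  0.42 -0.31  0.86 -0.    1.31]
```

View pics/top2.png

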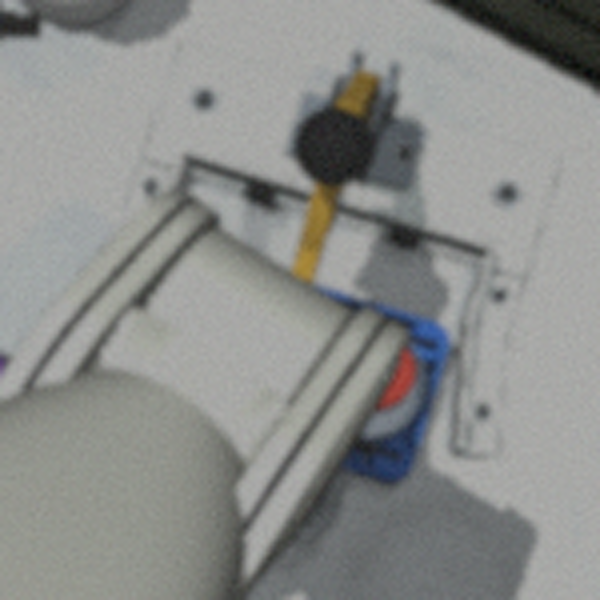

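Carrier moved about 20 mm and is between the rails (its right edge clears the rail at (345,205) px), but there is 26 N vertical load. I'll relieve it with a small lift.

```bash
python3 -m inch '[[[0,0,0],[0,0,-0.003],1],[[0,0,0],[0,0,-0.003],1],[[0,0,0],[0,0,0],1]]'
python3 -m inch '[[[0,0,0],[0,0.01,0],1],[[0,0,0],[0,0.01,0],1],[[0,0,0],[0,0.01,0],1],[[0,0,0],[0,0,0],1]]'
python3 go.py .4543 -.2761 .032 -.305
```

```text
clock: 4.75
eef_pos: [0.4212, -0.2642, 0.0323]
tool_rot: [0.806, 0.592, -0.001, -0.002]
ft_force: [-2.4, 1.8, -4.3]
grip_width: 0.0099
grasp_force: 58.4
clock: 5.08
eef_pos: [0.4313, -0.2678, 0.0321]
tool_rot: [0.806, 0.592, -0.001, -0.001]
ft_force: [-3.6, 1.7, -1.8]
grip_width: 0.0096
grasp_force: 58.6
t 5.0833 turn [-0.0003 -0.      0.0002] rows>= 0.020972657151165853
shift [-0.0035  0.0814  0.0003] mm [23.  -8.3 -0.1] rows>= 0.586068999166272 F [-3.6  1.7 -1.8] w 0.0096 j [-0.56  0.44 -0.28  0.86 -0.    1.32]
```

```bash
python3 -m inch '[[[0,0,0],[-0.001,0.01,0],1],[[0,0,0],[-0.001,0.01,0],1],[[0,0,0],[-0.001,0.01,0],1],[[0,0,0],[0,0.01,0],1],[[0,0,0],[0,0.01,0],1],[[0,0,0],[0,0.01,0],1],[[0,0,0],[0,0.005,0],1],[[0,0,0],[0,0,0],1]]'
python3 go.py .4543 -.2761 .032 -.305
```

```text
clock: 5.75
eef_pos: [0.451, -0.2751, 0.0326]
tool_rot: [0.806, 0.592, 0.0, 0.0]
ft_force: [-1.6, 0.7, -5.1]
grip_width: 0.0097
grasp_force: 58.4
t 5.75 turn [0.0002 0.     0.0003] rows>= 0.015394930449233301
shift [0.     0.0115 0.0021] mm [ 3.3 -1.  -0.6] rows>= 0.08382030477875295 F [-1.6  0.7 -5.1] w 0.0097 j [-0.55  0.47 -0.23  0.88  0.    1.33]
```

Now creep into the stops, watching the force.

```bash
python3 -m inch '[[[0,0,0],[0,0.006,0],1],[[0,0,0],[0,0.005,0],1],[[0,0,0],[0,0,0],1]]'
python3 -m inch '[[[0,0,0],[0,0.006,0],1],[[0,0,0],[0,0.004,0],1],[[0,0,0],[0,0,0],1]]'
python3 go.py .4543 -.2761 .032 -.305
```

```text
clock: 6.0
eef_pos: [0.4531, -0.2756, 0.0326]
tool_rot: [0.806, 0.592, -0.0, -0.0]
ft_force: [-3.4, 1.1, -5.2]
grip_width: 0.0102
grasp_force: 58.7
clock: 6.25
eef_pos: [0.4531, -0.2754, 0.0321]
tool_rot: [0.806, 0.592, -0.002, -0.003]
ft_force: [-8.4, 3.6, -0.8]
grip_width: 0.0099
grasp_force: 59.1
t 6.25 turn [-0.001  -0.0001  0.0002] rows>= 0.05345687607855532
shift [-0.0009  0.0046  0.0003] mm [ 1.2 -0.7 -0.1] rows>= 0.033848531810457945 F [-8.4  3.6 -0.8] w 0.0099 j [-0.55  0.47 -0.21  0.89 -0.    1.33]
```

```bash
python3 -m inch '[[[0,0,0],[0,0.006,0],1],[[0,0,0],[0,0.004,0],1],[[0,0,0],[0,0,0],1],[[0,0,0],[0,0,0],1]]'
python3 -m inch '[[[0,0,0],[0,-0.008,0],0],[[0,0,0],[0,0,0],0],[[0,0,0],[0,0,0],0],[[0,0,0],[0,0,0],0],[[0,0,0],[0,0,0],0],[[0,0,0],[0,0,0],0]]'
python3 go.py .4543 -.2761 .032 -.305
python3 -m inch '[[[0,0,0],[0,0,-0.06],0],[[0,0,0],[0,0,-0.06],0],[[0,0,0],[0,0,-0.1],0],[[0,0,0],[0,-0.05,-0.12],0],[[0,0,0],[0,-0.1,-0.12],0],[[0,0,0],[0,-0.1,-0.12],0],[[0,0,0],[0,-0.1,-0.12],0],[[0,0,0],[0,-0.1,-0.1],0],[[0,0,0],[0,0,0],0]]'
python3 - <<'E'
from h import *
c=vision.camera("wrist");cv2.imwrite("pics/w2.png",c["img"][...,::-1])
t=vision.camera("top")
u=np.array([np.cos(.305),-np.sin(.305),0]);p=np.array([.543,-.304,.09])
print("pin home pred wrist",proj(c,p),"knob",proj(c,(.562,-.3104,.2415)))
E
python3 go.py .562 -.3104 .2225 -1.876
```

```text
clock: 6.58
eef_pos: [0.453, -0.2754, 0.0321]
tool_rot: [0.806, 0.592, -0.003, -0.005]
ft_force: [-14.9, 5.0, 6.8]
grip_width: 0.01
grasp_force: 59.9
clock: 7.08
eef_pos: [0.4578, -0.2773, 0.0333]
tool_rot: [0.806, 0.592, 0.001, 0.001]
ft_force: [0.1, 0.1, -0.5]
grip_width: 0.0428
grasp_force: 0.0
t 7.0833 turn [0.0004 0.0001 0.0003] rows>= 0.022199234525824986
shift [ 0.0004 -0.0125  0.0042] mm [-3.5  1.2 -1.3] rows>= 0.09476903717924075 F [ 0.1  0.1 -0.5] w 0.0428 j [-0.54  0.48 -0.21  0.88  0.    1.33]
clock: 7.83
eef_pos: [0.3367, -0.2398, 0.2667]
tool_rot: [0.806, 0.592, 0.001, 0.005]
ft_force: [0.9, 0.4, 0.3]
grip_width: 0.0427
grasp_force: 0.0
pin home pred wrist (np.float64(503.32195546092464), np.float64(191.46126060000432)) knob (np.float64(731.2600911765467), np.float64(252.73287958150365))
t 7.9333 turn [ 0.0009 -0.0005  0.2502] rows>= 12.578088979113257
shift [ 0.7809 -0.0008  0.1325] mm [223.5 -70.2 -39.8] rows>= 5.698367829305487 F [-0.2 -0.6 -0.3] w 0.0426 j [-0.62  0.05 -0.14  1.37  0.    1.26]
```

View pics/w2.png

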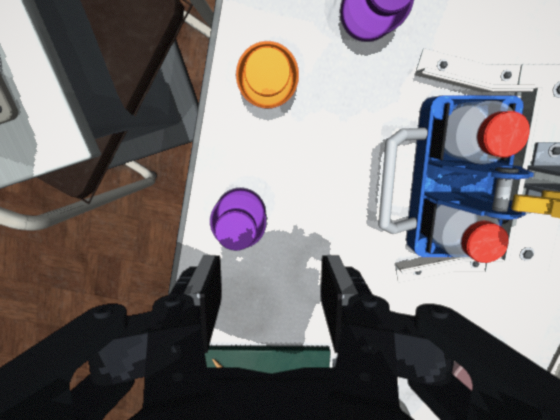

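Wrist view: pin at (503,192), exactly the predicted home position. Both jars are upright and the hook arm is above at (540,203). Next I turn the tool to straddle the knob.

```bash
python3 -m inch '[[[0,0,-0.0193],[0,0,0],-1],[[0,0,-0.0193],[0,0,0],-1],[[0,0,-0.0193],[0,0,0],-1],[[0,0,-0.0193],[0,0,0],-1],[[0,0,-0.0193],[0,0,0],-1],[[0,0,-0.0193],[0,0,0],-1],[[0,0,-0.0193],[0,0,0],-1],[[0,0,-0.0193],[0,0,0],-1],[[0,0,-0.0193],[0,0,0],-1],[[0,0,-0.0193],[0,0,0],-1]]'
python3 -m inch '[[[0,0,-0.0190],[0,0,0],-1],[[0,0,-0.0190],[0,0,0],-1],[[0,0,-0.0190],[0,0,0],-1],[[0,0,0],[0,0,0],-1],[[0,0,0],[0,0,0],-1]]'
python3 go.py .562 -.3104 .2185 1.266
```

```text
clock: 8.77
eef_pos: [0.3384, -0.2396, 0.2584]
tool_rot: [0.322, 0.947, 0.0, -0.001]
ft_force: [-0.2, -0.1, -0.0]
grip_width: 0.0856
grasp_force: 0.0
clock: 9.18
eef_pos: [0.3382, -0.2395, 0.2589]
tool_rot: [0.152, 0.988, 0.001, -0.001]
ft_force: [0.0, -0.0, 0.9]
grip_width: 0.0852
grasp_force: 0.0
t 9.1833 turn [ 0.0001 -0.0003 -0.0002] rows>= 0.02104548348087686
shift [-0.7826 -0.0015  0.1346] mm [223.8 -70.9 -40.4] rows>= 5.712587534816428 F [ 0.  -0.   0.9] w 0.0852 j [-0.62  0.06 -0.14  1.37  0.   -0.31]
```

```bash
python3 -m inch '[[[0,0,0],[-0.05,0,0.067],-1],[[0,0,0],[-0.08,0,0.067],-1],[[0,0,0],[-0.1,0,0],-1],[[0,0,0],[-0.1,0,0],-1],[[0,0,0],[-0.1,0,0],-1],[[0,0,0],[-0.1,0,0],-1],[[0,0,0],[-0.05,0,0],-1],[[0,0,0],[0,0,0],-1]]'
python3 go.py .562 -.3104 .2185 1.266
python3 - <<'E'
from h import *
c=vision.camera("wrist");cv2.imwrite("pics/w3.png",c["img"][...,::-1])
print("knob pred",proj(c,(.562,-.3104,.2415)))
E
```

```text
clock: 9.85
eef_pos: [0.5069, -0.2922, 0.2179]
tool_rot: [0.152, 0.988, 0.0, -0.0]
ft_force: [0.3, -0.0, 1.4]
grip_width: 0.0852
grasp_force: 0.0
t 9.85 turn [ 0.0001 -0.0001 -0.    ] rows>= 0.004233904239504749
shift [-0.1934 -0.0027 -0.0022] mm [ 55.1 -18.2   0.6] rows>= 1.3914560092312425 F [ 0.3 -0.   1.4] w 0.0852 j [-0.52  0.42  0.22  1.37  0.   -0.22]
knob pred (np.float64(263.6177231102859), np.float64(425.5593928917102))
```

View pics/w3.png

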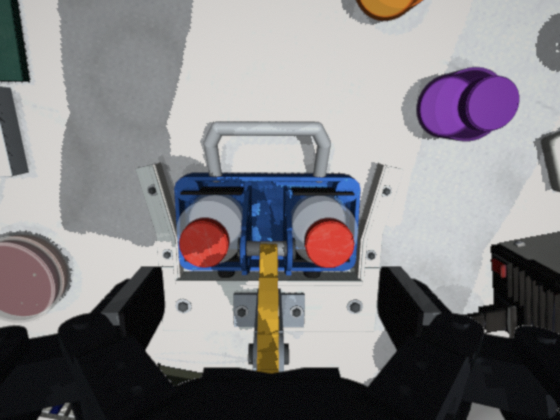

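Wrist view: the carrier sits squarely between the rails, and the yellow arm at column 268 is centred between the open fingers. I'll advance and grip the knob.

```bash
python3 -m inch '[[[0,0,0],[-0.05,-0.001,0],-1],[[0,0,0],[-0.05,-0.001,0],-1],[[0,0,0],[-0.05,0,0],-1],[[0,0,0],[-0.043,0,0],-1],[[0,0,0],[0,0,0],-1],[[0,0,0],[0,0,0],-1]]'
python3 go.py .562 -.3104 .2185 1.266
python3 -m inch '[[[0,0,0],[0,0,0],1],[[0,0,0],[0,0,0],1],[[0,0,0],[0,0,0],1],[[0,0,0],[0,0,0],1],[[0,0,0],[0,0,0],1],[[0,0,0],[0,0,0],1]]'
python3 go.py .562 -.3104 .2185 1.266
```

```text
clock: 10.4
eef_pos: [0.5582, -0.3092, 0.2193]
tool_rot: [0.152, 0.988, 0.0, -0.001]
ft_force: [0.1, 0.4, -0.4]
grip_width: 0.0856
grasp_force: 0.0
t 10.4 turn [ 0.     -0.0003  0.    ] rows>= 0.015446797543943324
shift [-0.0133  0.0001  0.0027] mm [ 3.8 -1.2 -0.8] rows>= 0.09793222466915977 F [ 0.1  0.4 -0.4] w 0.0856 j [-0.51  0.53  0.4   1.44 -0.   -0.2 ]
clock: 10.9
eef_pos: [0.5582, -0.3102, 0.2207]
tool_rot: [0.152, 0.988, -0.001, -0.0]
ft_force: [-3.9, -1.9, 3.7]
grip_width: 0.0334
grasp_force: 59.3
t 10.9 turn [-0.0003 -0.      0.0001] rows>= 0.013561023687962581
shift [-0.0124  0.0031  0.0075] mm [ 3.8 -0.2 -2.2] rows>= 0.10658821432392482 F [-3.9 -1.9  3.7] w 0.0334 j [-0.51  0.53  0.4   1.45 -0.   -0.2 ]
```

```bash
python3 -m inch '[[[0,0,0],[0.0231,0,0.0135],1],[[0,0,0],[0.0231,0,0.0135],1],[[0,0,0],[0.0216,0,0.0155],1],[[0,0,0],[0.0216,0,0.0155],1],[[0,0,0],[0.02,0,0.0173],1],[[0,0,0],[0.02,0,0.0173],1],[[0,0,0],[0,0,0],1]]'
python3 go.py .535 -.3018 .1955 1.266
```

```text
clock: 11.48
eef_pos: [0.5212, -0.2983, 0.1924]
tool_rot: [0.152, 0.988, -0.0, 0.0]
ft_force: [-2.6, -2.8, 0.9]
grip_width: 0.0337
grasp_force: 61.5
t 11.4833 turn [-0.0001  0.0001  0.0001] rows>= 0.0073905114736834265
shift [-0.0475  0.0027 -0.0103] mm [13.8 -3.5  3.1] rows>= 0.35032282183476043 F [-2.6 -2.8  0.9] w 0.0337 j [-0.52  0.46  0.22  1.33 -0.   -0.22]
```

```bash
python3 -m inch '[[[0,0,0],[0.0185,0,0.0192],1],[[0,0,0],[0.0185,0,0.0192],1],[[0,0,0],[0.0167,0,0.0207],1],[[0,0,0],[0.0167,0,0.0207],1],[[0,0,0],[0.0147,0,0.0223],1],[[0,0,0],[0.0147,0,0.0223],1],[[0,0,0],[0,0,0],1]]'
python3 go.py .475 -.283 .095 1.266
```

```text
clock: 12.07
eef_pos: [0.4933, -0.2894, 0.1535]
tool_rot: [0.151, 0.989, -0.0, -0.0]
ft_force: [1.5, -4.7, -3.9]
grip_width: 0.0333
grasp_force: 63.1
t 12.0667 turn [-0.0001 -0.      0.0002] rows>= 0.013321923568251057
shift [0.0646 0.002  0.195 ] mm [-18.3   6.4 -58.5] rows>= 1.4779749746804705 F [ 1.5 -4.7 -3.9] w 0.0333 j [-0.53  0.42  0.06  1.21 -0.   -0.23]
```

Four steps left. The latch comes in now, so slower.

```bash
python3 -m inch '[[[0,0,0],[0.0126,0,0.0236],1],[[0,0,0],[0.0126,0,0.0236],1],[[0,0,0],[0.0104,0,0.0247],1],[[0,0,0],[0.0104,0,0.0247],1],[[0,0,0],[0.0081,0,0.025],1],[[0,0,0],[0.0081,0,0.025],1],[[0,0,0],[0,0,0],1]]'
python3 go.py .475 -.283 .095 1.266
python3 -m inch '[[[0,0,0],[0.0058,0,0.026],1],[[0,0,0],[0.0058,0,0.026],1],[[0,0,0],[0,0,0],1],[[0,0,0],[0,0,0],1]]'
python3 go.py .475 -.283 .095 1.266
```

```text
clock: 12.65
eef_pos: [0.4759, -0.2838, 0.1093]
tool_rot: [0.151, 0.989, -0.0, 0.0]
ft_force: [4.1, -5.3, -3.0]
grip_width: 0.0331
grasp_force: 65.7
t 12.65 turn [-0.0001  0.0001  0.0002] rows>= 0.014360884135588996
shift [0.0036 0.0017 0.0478] mm [ -0.9   0.8 -14.3] rows>= 0.34523680974540866 F [ 4.1 -5.3 -3. ] w 0.0331 j [-0.54  0.43 -0.06  1.08 -0.   -0.23]
clock: 12.98
eef_pos: [0.4725, -0.2827, 0.0936]
tool_rot: [0.151, 0.989, -0.0, 0.0]
ft_force: [3.6, -5.9, -1.8]
grip_width: 0.0336
grasp_force: 66.1
t 12.9833 turn [-0.0001  0.      0.0003] rows>= 0.013404460863417246
shift [-0.0083  0.0016 -0.0046] mm [ 2.5 -0.3  1.4] rows>= 0.0689417534400862 F [ 3.6 -5.9 -1.8] w 0.0336 j [-0.54  0.44 -0.09  1.04 -0.   -0.24]
```

```bash
python3 -m inch '[[[0,0,0],[0.001,0,0.008],1],[[0,0,0],[0.001,0,0.008],1],[[0,0,0],[0,0,0],1]]'
python3 -m inch '[[[0,0,0],[0.0,0,0.008],1],[[0,0,0],[0.0,0,0.008],1],[[0,0,0],[0,0,0],1]]'
python3 - <<'E'
from h import *
c=vision.camera("scene");im=c["img"]
cv2.imwrite("pics/s2.png",cv2.resize(im[130:270,220:340],None,fx=4,fy=4,interpolation=cv2.INTER_CUBIC)[...,::-1])
E
```

```text
clock: 13.23
eef_pos: [0.4719, -0.2825, 0.0903]
tool_rot: [0.151, 0.989, -0.0, 0.0]
ft_force: [-0.8, -4.8, 4.7]
grip_width: 0.0338
grasp_force: 66.5
clock: 13.48
eef_pos: [0.4721, -0.2826, 0.0899]
tool_rot: [0.151, 0.989, -0.001, 0.002]
ft_force: [-8.3, 1.0, 29.6]
grip_width: 0.0333
grasp_force: 68.3
```

View pics/s2.png

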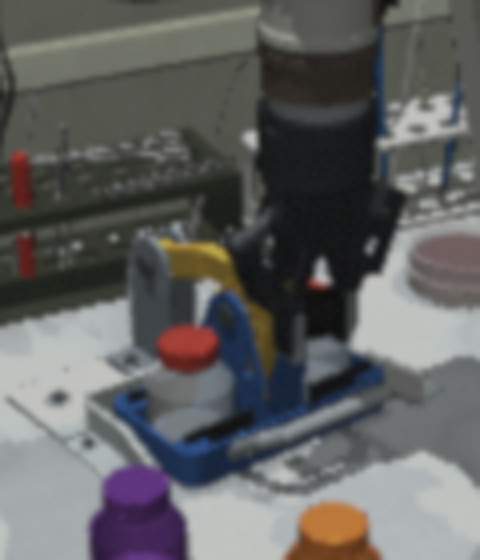

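The arm is down on its end stop (about 30 N up) and the jars are upright. Release and retreat straight up.

```bash
python3 -m inch '[[[0,0,0],[0,0,0],1],[[0,0,0],[0,0,-0.004],-0.5],[[0,0,0],[0,0,0],-0.5],[[0,0,0],[0,0,0],-0.5],[[0,0,0],[0,0,0],-0.5],[[0,0,0],[0,0,0],-0.5],[[0,0,0],[0,0,-0.03],-0.5],[[0,0,0],[0,0,-0.06],-0.5],[[0,0,0],[0,0,-0.09],-0.5],[[0,0,0],[0,0,-0.09],-0.5]]'
python3 -m inch '[[[0,0,0],[0,0,-0.1],-0.5],[[0,0,0],[0.1,0,-0.1],-0.5],[[0,0,0],[0.1,0,-0.1],-0.5],[[0,0,0],[0.1,0,0],-0.5],[[0,0,0],[0.1,0,0],-0.5],[[0,0,0],[0.1,0,0],-0.5],[[0,0,0],[0.1,0,0],-0.5],[[0,0,0],[0,0,0],-0.5],[[0,0,0],[0,0,0],-0.5]]'
python3 - <<'E'
from h import *
t=vision.camera("top");s=vision.camera("scene")
cv2.imwrite("pics/f.png",np.hstack([cv2.resize(c["img"][y:y+140,x:x+120],(390,455),interpolation=cv2.INTER_CUBIC) for c,x,y in((s,220,130),(t,240,110))])[...,::-1])
for n,c in(("s",s),("t",t)): print(n,"knob pred",proj(c,(.475,-.283,.117)),"pin",proj(c,(.543,-.304,.09)))
E
```

```text
clock: 14.37
eef_pos: [0.471, -0.2816, 0.1682]
tool_rot: [0.151, 0.989, 0.001, -0.001]
ft_force: [0.6, -0.6, 0.1]
grip_width: 0.064
grasp_force: 0.0
clock: 15.12
eef_pos: [0.3002, -0.2284, 0.2576]
tool_rot: [0.152, 0.988, -0.0, 0.001]
ft_force: [-0.3, -0.3, 0.1]
grip_width: 0.0639
grasp_force: 0.0
s knob pred (np.float64(297.974150873063), np.float64(207.2730910043122)) pin (np.float64(281.32995031177194), np.float64(206.29859148185815))
t knob pred (np.float64(292.35931813780263), np.float64(205.92136615246997)) pin (np.float64(302.11599169984066), np.float64(176.90806343787264))
```

View pics/f.png

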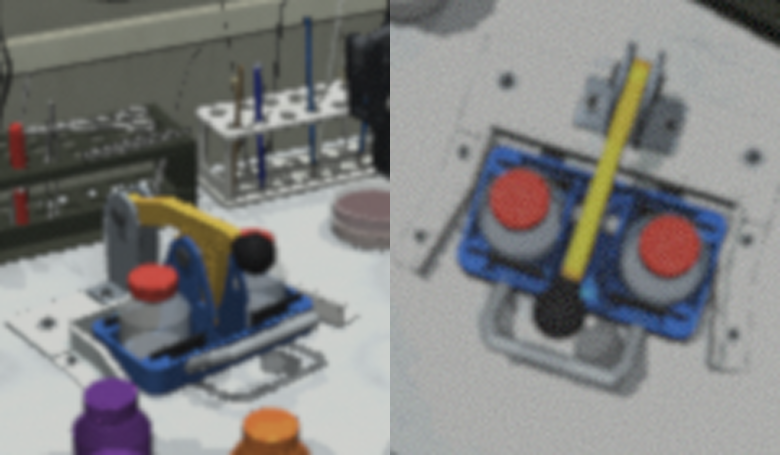

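Knob at scene (298,208) and top (292,205), within 1 px of the predicted fully-down pose. The carrier is against the stops and both jars are upright. The gripper is clear.

```bash
python3 -c "
from workcell import workorder
print(workorder.job_done())"
```

```text
the job is handed in; nothing more can be done
None
```

The job is handed in: the carrier is home against the dock stops, the hook arm is down on its end stop over the cross pin, both jars are upright and the gripper is clear; I did not see the latch directly, so its being shut is inferred from the arm reaching its stop.

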